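# Egg from the cooker into the copper cup

## Task

Open the egg cooker by its orange tab, swinging the clear lid back until it stays open by itself. Then lift the brown egg out and lower it gently, still in the grip, into the copper egg cup before letting go, so that it sits in the cup pointed end up. Leave the lid open and the copper cup standing upright on the table, do not drop the egg on the table, and leave the steel egg cup alone.

Things in the scene. Friction and masses are not known exactly. Their poses are not given: they have to be found in the camera images.
- lid: Clear lid of the egg cooker, 150x190x60 mm shell, 140 g. Origin: middle of the hinge, at the lid's rear lower edge; closed: z up, x level to the rear (world +x within 0.3 rad). Opens about +y to a stop at 1.9 rad; falls shut below 1.0 rad, open above 1.2. Orange front tab, 42 (x) x 20 (y) x 10 mm, centred at (-171, 0, 45): pinch its sides at x -177; it pivots between fingers pointing down.
- egg: Brown egg, rigid, 46 mm wide, 56 mm tall, 60 g. Origin: centre of the widest section, 23 mm above the blunt end; +z to the pointed end. Stands blunt end down, 72 mm above the table, on a 38 mm ring (top 16 mm below origin) in the middle of the open cooker base: white, fixed, 150x190 mm, walls 6 mm thick and 60 mm high, inner deck 28 mm below the egg's origin.
- copper_cup: Copper (reddish) egg cup, loose, 120 g, 55 mm tall, foot 48 mm and rim 38 mm across (inside 32). Origin: centre of the foot's underside, z up. A seated egg's origin lies 72 mm above it. Stands right of the cooker (-y), nearer or farther than the steel cup.
- steel_cup: Steel (silver-grey) egg cup of the same shape and size, loose; a bystander. Origin: centre of the foot's underside. The other bystanders, a yellow timer and a 113 mm tall glass jar, stand fixed to the left (+y) of the cooker.
Things that resemble listed ones, but are neither listed nor needed, are in the scene too. Of the things that look like the copper_cup, the middle-sized one is meant.

How it is judged:
By the outcome, as a careful person would: the job done as asked, in the order asked, and still so for the second after the job is handed in, with the robot touching nothing.
It also fails if it takes over 58 s, if anything falls off the work surface, if the arm or the gripper's body presses on something with over 40 N, if the wrist force passes 120 N, or if a joint passes its speed limit or range.

## Robot

A 6-joint arm with a two-finger parallel gripper is mounted at the origin on the work surface. World frame = base frame: x ahead of the robot, y to its left, z up, the work surface at z = 0. Lengths are in mm, angles in rad, forces in N, time in s.
With the tool pointing down it reaches from about 275 to 825 mm from the base axis. Payload 5.2 kg.
Tool frame: the origin (TCP) lies at the very end of the fingers, on their centre line; the grasp point (between the pads) lies 19 mm behind it; z points along the fingers, y is the direction in which the jaws open and shut (so a half turn about z gives the same grasp; the last joint's range is limited). The gripper opens to 93 mm and grips with 3 to 60 N. Pads are 15 mm wide; open, the fingers measure 128 mm over their backs; the gripper's body (75 mm by 188 mm) begins 65 mm behind the grasp point.
Start: joints at [0.901, 0.259, 1.535, -0, 1.348, -0.203], TCP at [247.497, 491.172, 186.453] pointing down, gripper open.
Joint ranges: [-3.14, 3.14], [-0.91, 2.08], [0.19, 2.58], [-1.22, 4.36], [0.22, 2.71], [-3.12, 3.12]. Speed limits (rad/s): [2.57, 2.57, 3.14, 3.14, 3.14, 3.14].

## Interface

Orientations are given as [roll, pitch, yaw] about the fixed x, y, z axes, in that order (R = Rz(yaw) Ry(pitch) Rx(roll)).
In Python, from bench import robot gives the robot as it stands. The module is installed in compiled form; this text tells all that it offers. Calls block until the motion is done:
- robot.move_ptp(position, orientation): joint-space move of the TCP to a pose.
- robot.move_linear(position, ori=None, speed=150, f_stop=None): straight line of the TCP; ori=None keeps the orientation; speed is the mean speed in mm/s. With f_stop (N) it stops when the force on the tool has changed by that much, and returns True; else False.
- robot.move_j(angles): joint-space move.
- robot.move_gripper(opening): opening from 0.0 (shut) to 1.0 (fully open); the grip force is fixed at half the most; returns when the fingers have stopped.
- robot.sleep(seconds).
- robot.inverse_kinematics(position, orientation): joint angles nearest the present ones, or None.
- robot.get_image(name): name is "scene" or "side" or "wrist"; returns a dict with "img" (400x640x3 uint8, blue, green, red), "fovy" (degrees; the focal length in pixels is half the picture's height over the tangent of half this angle, whatever the lens; pixels are square), "cx", "cy" (the principal point, pixels), "k1" (the pictures are not rectified: a ray, as slopes to the right and down, at radius r is drawn at 1 + k1 r^2 times it, then the intrinsics apply), "eye" and "orientation" of the camera in the world. Camera axes: x right, y down, z forward; pixel columns grow to the right and rows downward; lengths in mm; the calibration is good to about 2 mm. A picture is of the moment at which its call begins. There is no depth.
A pose or a line that the arm cannot do raises robot.MotionError and nothing moves.
- robot.hand_in(): hands the job in, once; it reports no verdict.
Readings, each from a call of its own:
- robot.current_t(): time.
- robot.current_qpos(): joint angles.
- robot.current_joint_vel(): joint speeds.
- robot.current_joint_efforts(): joint torques, N m.
- robot.current_tcp_pos(): TCP position.
- robot.current_eef_rot(): TCP orientation.
- robot.current_contact_force(): force on the tool from outside, world axes, zero at the start.
- robot.current_ft_torque(): the same for the moment, N m.
- robot.current_gripper_width(): opening from 0.0 (shut) to 1.0 (fully open).
Only numpy, scipy, OpenCV 4.12 (cv2) and the standard library are available. Lean on these libraries where they do the work, as an engineer would, in place of code of your own. Each camera call takes 0.05 s, during which the arm holds its last target.

## Working session

There is one attempt and no reset: what is moved stays moved. The work goes in short steps, each a Python script; the robot and the scene stay as the last script left them, time stands still between calls to the robot, and variables do not carry over. Pictures are saved under pics/ and viewed, and the job is handed in when it is done.

```bash
mkdir -p pics; ls
python3 - <<'E'
from bench import robot
import cv2
for n in ["scene","side","wrist"]:
    d=robot.get_image(n); cv2.imwrite(f"pics/{n}0.png",d["img"])
    print(n,{k:v for k,v in d.items() if k!="img"})
print(robot.current_t(), robot.current_eef_rot())
E
```

```text
pics
scene {'fovy': 47.95399124740749, 'cx': 319.2731266969228, 'cy': 199.70070998648558, 'k1': -0.07856451297594334, 'eye': array([1105.10876474, -233.05863889,  662.20919615]), 'orientation': array([-2.37633626,  0.01185744,  1.31842856])}
side {'fovy': 42.41182576297494, 'cx': 327.5623948782684, 'cy': 195.9575600128865, 'k1': -0.1111033571755561, 'eye': array([ 283.30237397, -690.88571623,  703.98978999]), 'orientation': array([-2.33424016,  0.01376207, -0.4512662 ])}
wrist {'fovy': 59.39301349142687, 'cx': 323.1515504841507, 'cy': 204.05972323052097, 'k1': -0.041533585734172256, 'eye': array([181.90002462, 525.09840022, 383.20523078]), 'orientation': array([2.87124427e+00, 1.11651852e-03, 1.10487416e+00])}
0.15 [-3.14023097e+00 -2.58260395e-04  2.67480278e+00]
```

View pics/scene0.png

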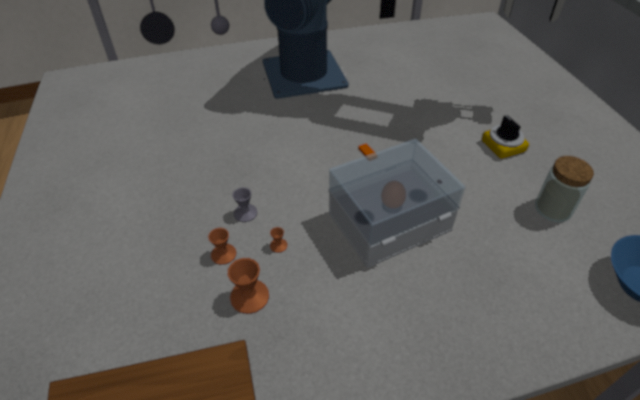

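View pics/side0.png

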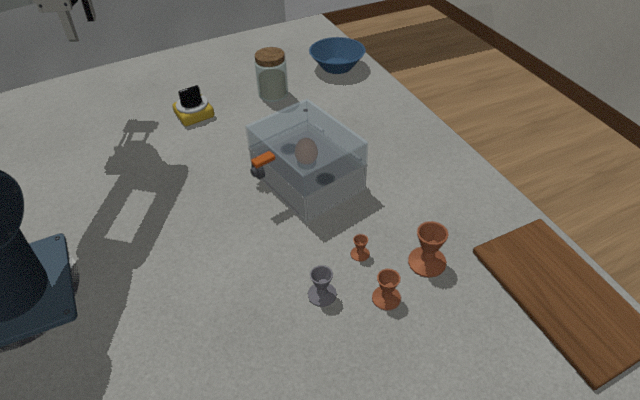

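View pics/wrist0.png

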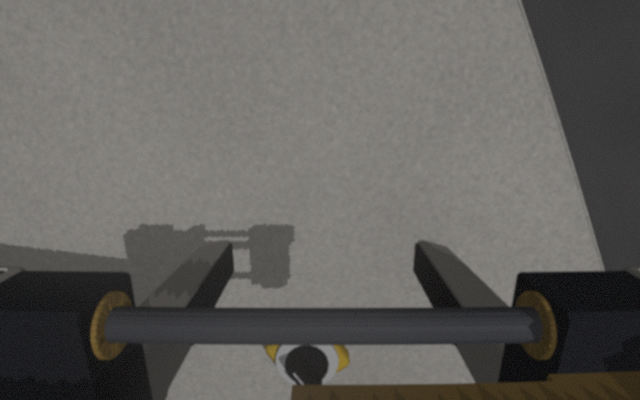

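The scene view shows the orange tab at about (367,151), the egg at (393,195), and three copper cups: small (278,240), middle (222,246) and large (247,285). The steel cup is at (244,205). In the side view the tab is at (263,159), the egg at (306,152), the middle cup at (387,289) and the steel cup at (321,285).

```bash
cat > h.py <<'E'
from bench import robot
import numpy as np, cv2
from scipy.spatial.transform import Rotation as R
def K(d):
    f=200/np.tan(np.radians(d["fovy"])/2); return np.array([[f,0,d["cx"]],[0,f,d["cy"]],[0,0,1.]])
def ray(d,uv):
    n=cv2.undistortPointsIter(np.array([[uv]],float),K(d),np.array([d["k1"],0,0,0.]),None,None,(3,50,1e-10)).ravel()
    v=R.from_euler("xyz",d["orientation"]).as_matrix()@np.array([n[0],n[1],1]); return v/np.linalg.norm(v)
def plane(d,uv,z):
    v=ray(d,uv); return d["eye"]+v*(z-d["eye"][2])/v[2]
def tri(d1,p1,d2,p2):
    a,b=ray(d1,p1),ray(d2,p2); s=np.linalg.lstsq(np.c_[a,-b],d2["eye"]-d1["eye"],rcond=None)[0]
    x,y=d1["eye"]+a*s[0],d2["eye"]+b*s[1]; return (x+y)/2,np.linalg.norm(x-y)
def proj(d,X):
    M=R.from_euler("xyz",d["orientation"]).as_matrix(); p=M.T@(np.array(X,float)-d["eye"]); n=p[:2]/p[2]
    return (K(d)@np.r_[n*(1+d["k1"]*(n@n)),1])[:2]
def blobs(img,lo,hi,amin=25):
    m=cv2.inRange(cv2.cvtColor(img,cv2.COLOR_BGR2HSV),lo,hi)
    n,l,s,c=cv2.connectedComponentsWithStats(m); return [(s[i].tolist(),c[i].round(1).tolist()) for i in range(1,n) if s[i][4]>=amin]
def save(name,out,box=None,k=1):
    d=robot.get_image(name); im=d["img"]
    if box: x,y,w,h=box; im=im[y:y+h,x:x+w]
    cv2.imwrite(f"pics/{out}.png",cv2.resize(im,None,fx=k,fy=k,interpolation=cv2.INTER_CUBIC)); return d
E
python3 - <<'E'
from h import *
for n,b in [("scene",(200,130,270,190)),("side",(235,90,225,225))]:
    d=save(n,n+"1",b,2.6)
    for x in blobs(d["img"],(2,110,60),(16,255,255)): print(n,"orange",x)
    for x in blobs(d["img"],(0,40,60),(16,109,200),60): print(n,"brown",x)
E
```

```text
scene orange ([0, 98, 33, 96, 1310], [10.6, 132.6])
scene orange ([359, 144, 15, 12, 126], [365.8, 149.4])
scene orange ([555, 157, 38, 26, 603], [574.1, 169.1])
scene orange ([209, 228, 27, 36, 647], [221.2, 246.7])
scene orange ([270, 228, 17, 24, 289], [277.6, 240.4])
scene orange ([228, 258, 41, 55, 1589], [246.8, 286.3])
scene orange ([48, 341, 207, 59, 7736], [168.1, 378.5])
scene orange ([605, 367, 21, 16, 138], [615.0, 373.9])
scene orange ([585, 375, 24, 24, 289], [595.9, 385.1])
scene orange ([568, 386, 11, 14, 30], [573.8, 393.2])
scene orange ([529, 388, 42, 12, 219], [553.3, 395.7])
scene brown ([0, 120, 27, 78, 126], [12.7, 158.3])
scene brown ([358, 143, 18, 16, 67], [368.2, 151.8])
scene brown ([554, 155, 40, 27, 90], [577.1, 162.9])
scene brown ([388, 184, 15, 19, 153], [395.3, 192.8])
scene brown ([207, 227, 63, 87, 313], [235.5, 268.2])
scene brown ([269, 227, 19, 26, 86], [277.8, 239.1])
scene brown ([47, 340, 208, 60, 289], [161.5, 364.2])
scene brown ([581, 364, 46, 17, 65], [604.1, 372.4])
side orange ([323, 0, 107, 26, 743], [372.6, 10.2])
side orange ([267, 58, 15, 7, 25], [273.3, 61.1])
side orange ([251, 151, 24, 18, 235], [262.6, 159.2])
side orange ([474, 219, 166, 169, 13420], [566.5, 299.6])
side orange ([408, 222, 40, 55, 1521], [428.9, 250.2])
side orange ([351, 235, 18, 26, 349], [359.8, 248.2])
side orange ([372, 269, 29, 41, 853], [386.8, 289.9])
side brown ([338, 5, 302, 298, 17853], [520.8, 131.5])
side brown ([257, 47, 26, 19, 162], [269.1, 54.8])
```

View pics/scene1.png

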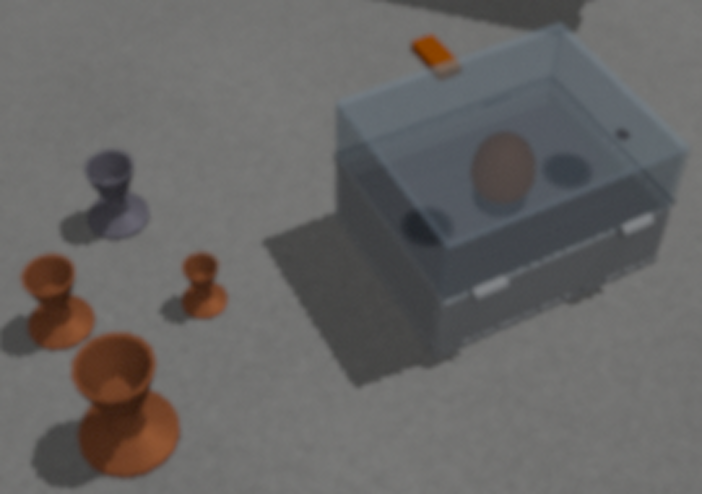

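View pics/side1.png

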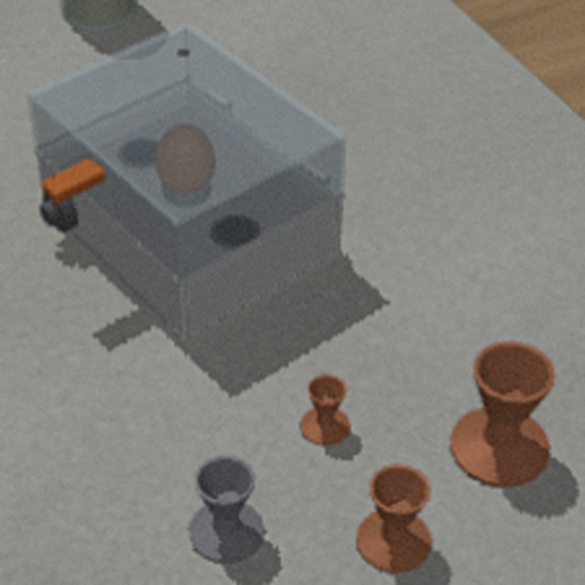

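Run:
```python
from h import *
a,b=robot.get_image("scene"),robot.get_image("side")
S=lambda p:(p[0]/2.6+200,p[1]/2.6+130); D=lambda p:(p[0]/2.6+235,p[1]/2.6+90)
P={"lidFR":((338,106),(187,222)),"lidFL":((560,26),(30,97)),"lidRL":((686,150),(187,27)),"lidRR":((447,243),(345,138)),
"egg":((503,170),(185,158)),"copfoot":((61,323),(394,541)),"coprim":((50,276),(400,489)),"stfoot":((118,215),(227,527)),"strim":((111,170),(225,480)),
"smallfoot":((205,301),(325,426)),"tabc":((435,54),(73,180)),"bigrim":((115,370),(513,374))}
r={}
for k,(p,q) in P.items():
    x,e=tri(a,S(p),b,D(q)); r[k]=x; print(k,x.round(1),round(e,1))
x,e=tri(a,(366.6,150.5),b,(262.6,159.2)); print("tab blob",x,e)
c=(r["lidFR"]+r["lidFL"]+r["lidRL"]+r["lidRR"])/4; print("c",c, [np.linalg.norm(r[i]-r[j]).round(1) for i,j in (("lidFR","lidFL"),("lidFL","lidRL"),("lidRL","lidRR"),("lidRR","lidFR"))])
f=(r["lidFR"]+r["lidFL"])/2; rr=(r["lidRL"]+r["lidRR"])/2
print("yaws",np.arctan2(*(rr-f)[1::-1]),[np.arctan2(-(r[i]-r[j])[0],(r[i]-r[j])[1]) for i,j in (("lidFL","lidFR"),("lidRL","lidRR"))],[np.arctan2(*(r[i]-r[j])[1::-1]) for i,j in (("lidRL","lidFL"),("lidRR","lidFR"))])
for d,p,nm in ((a,S((61,323)),"s"),(b,D((394,541)),"d")): print(nm,plane(d,p,6))
```

```text
lidFR [533.6 -73.1 117.9] 1.8
lidFL [488.1 111.3 114.8] 1.0
lidRL [631.1 142.5 114.3] 0.7
lidRR [670.7 -41.5 117.9] 1.6
egg [580.6  36.   74.8] 2.6
copfoot [ 5.762e+02 -2.868e+02  4.000e-01] 0.6
coprim [ 576.6 -285.7   52.9] 0.2
stfoot [ 485.9 -232.5    3.2] 1.8
strim [ 485.6 -231.6   51.5] 0.9
smallfoot [ 5.823e+02 -1.840e+02 -3.000e-01] 0.8
tabc [485.3  14.6 106.7] 0.7
bigrim [ 678.1 -252.6   72.7] 0.9
tab blob [484.44084079  13.7447691  107.27412043] 0.23220056009120624
c [580.86835274  34.81093363 116.22328674] [np.float64(190.0), np.float64(146.3), np.float64(188.2), np.float64(140.7)]
yaws 0.22060444571814872 [np.float64(0.24215687293059612), np.float64(0.2122315685402314)] [np.float64(0.21463409001005673), np.float64(0.22681544815571306)]
s [ 580.862792   -286.58827935    6.        ]
d [ 573.70413283 -289.74089668    6.        ]
```

```bash
cat >> h.py <<'E'
PSI=0.222; U=np.array([np.cos(PSI),np.sin(PSI),0]); V=np.array([-U[1],U[0],0]); C=np.array([580.8,35.2,0]); HINGE=C+75*U+[0,0,60]
DOWN=[np.pi,0,PSI]
def lidpt(x,z,th): return HINGE+U*(x*np.cos(th)+z*np.sin(th))+np.array([0,0,-x*np.sin(th)+z*np.cos(th)])
E
python3 - <<'E'
from h import *
b=robot.get_image("side")
for off in (75,95):
    v=ray(b,(58/2.6+235,212/2.6+90)); p0=C-off*U; s=((p0-b["eye"])@U)/(v@U); X=b["eye"]+s*v; print("knob",X.round(1),(X-C)@V)
g=lidpt(-177,45,0); print(g)
for y in (PSI,PSI+np.pi,PSI-np.pi): print(robot.inverse_kinematics([*g[:2],170],[np.pi,0,y]))
for y in (PSI,PSI+np.pi): print([robot.inverse_kinematics(p,[np.pi,0,y]) for p in ([580.8,35.2,53],[576,-286,53],lidpt(-177,45,1.6)-[0,0,19])])
E
```

```text
knob [491.6  89.7  15.9] 72.81177565576604
knob [480.5  48.1  52.5] 34.654576721100206
[481.30317806  12.74154002 105.        ]
[-2.05742086e-01  1.47367566e-01  1.71798026e+00 -4.44089210e-16
  1.27624483e+00  1.14305424e+00]
[-0.20574209  0.14736757  1.71798026  0.          1.27624483 -1.99853841]
[-0.20574209  0.14736757  1.71798026  0.          1.27624483 -1.99853841]
[array([-1.31059925e-01,  4.33597407e-01,  1.63017734e+00, -4.44089210e-16,
        1.07781791e+00,  1.21773640e+00]), array([-6.34021599e-01,  5.30484893e-01,  1.46570823e+00, -4.44089210e-16,
        1.14539953e+00,  7.14774728e-01]), array([-6.86179874e-02,  5.33775023e-01,  1.05087287e+00, -4.44089210e-16,
        1.55694476e+00,  1.28017834e+00])]
[array([-0.13105992,  0.43359741,  1.63017734,  0.        ,  1.07781791,
       -1.92385625]), array([-0.6340216 ,  0.53048489,  1.46570823,  0.        ,  1.14539953,
       -2.42681793]), array([-0.06861799,  0.53377502,  1.05087287,  0.        ,  1.55694476,
       -1.86141431])]
```

Run:
```python
from h import *
g=lidpt(-177,45,0)
robot.move_ptp([*g[:2],175],DOWN)
d=save("wrist","w1"); cv2.imwrite("pics/w1.png",d["img"])
print(robot.current_t(),robot.current_tcp_pos())
bl=[x for x in blobs(d["img"],(2,130,60),(16,255,255),100)]; print(bl)
for s,c in bl: p=plane(d,c,110); print(p, (p-HINGE)@U,(p-HINGE)@V)
print(proj(d,lidpt(-171,50,0)))
```

```text
2.375 [481.29439871  13.53253586 175.04557161]
[([590, 17, 50, 68, 2705], [616.5, 51.1]), ([512, 113, 49, 30, 1094], [535.0, 128.6]), ([590, 135, 50, 44, 1436], [613.4, 156.3]), ([310, 175, 23, 48, 1080], [320.8, 198.2])]
[ 641.54683679 -165.55620108  110.        ] -59.94664612873674 -209.2047489635277
[ 575.498048   -126.41053988  110.        ] -115.75540408331469 -156.47707287140932
[ 570.56393474 -195.21735291  110.        ] -135.71838099747586 -222.50890265535187
[487.62087364  17.34731628 110.        ] -169.82324241237905 3.1017096766160543
[324.80557331 199.68152159]
```

View pics/w1.png

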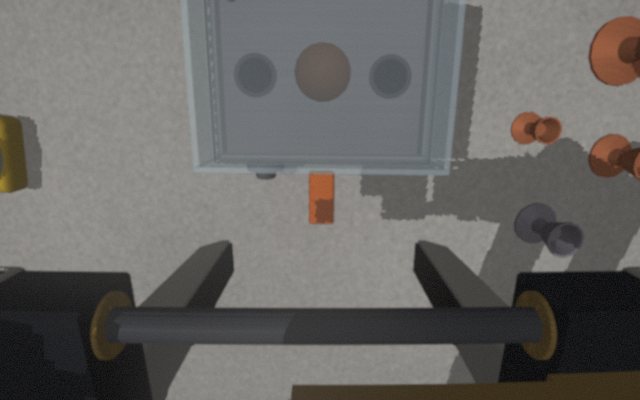

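Run:
```python
from h import *
d=robot.get_image("wrist")
for z in (72,77): p=plane(d,(322.5,71.5),z); print(p,(p-C)@U,(p-C)@V)
for uv in ((194,171),(449,173)): p=plane(d,uv,120); print(p,(p-C)@U,(p-C)@V)
```

```text
[581.58894541  37.62230806  72.        ] 1.3029300974594569 2.189151521137947
[581.13662796  37.50691322  77.        ] 0.8363052008608436 2.176180279505526
[489.559083  113.0935179 120.       ] -71.851106054905 96.07145062753277
[529.75722153 -69.45003043 120.        ] -72.83208589099297 -90.8431690724701
```

```bash
sed -i 's/C=np.array(\[580.8,35.2,0\])/C=np.array([580.7,37.0,0])/; s/PSI=0.222/PSI=0.220/' h.py
python3 - <<'E'
from h import *
g=lidpt(-177,45,0)-[0,0,19]
print(robot.move_linear(g,DOWN,speed=100,f_stop=8),robot.current_tcp_pos())
robot.move_gripper(0.0)
print(robot.current_gripper_width()*93,robot.current_contact_force().round(2),robot.current_t())
for th in (0.1,0.2):
    robot.move_linear(lidpt(-177,45,th)-[0,0,19],speed=80); print(th,robot.current_contact_force().round(1),robot.current_gripper_width()*93)
save("side","side2",(235,60,225,225),2.6); print(robot.current_t())
E
```

```text
False [481.71106274  14.62980872  86.53618082]
0.6139270698017165 [ 0.28  0.45 -0.46] 4.9167
0.1 [-0.1  0.8 -0.1] 0.803379229210801
0.2 [-1.1  0.5  0.3] 0.5988994055955092
5.7167
```

View pics/side2.png

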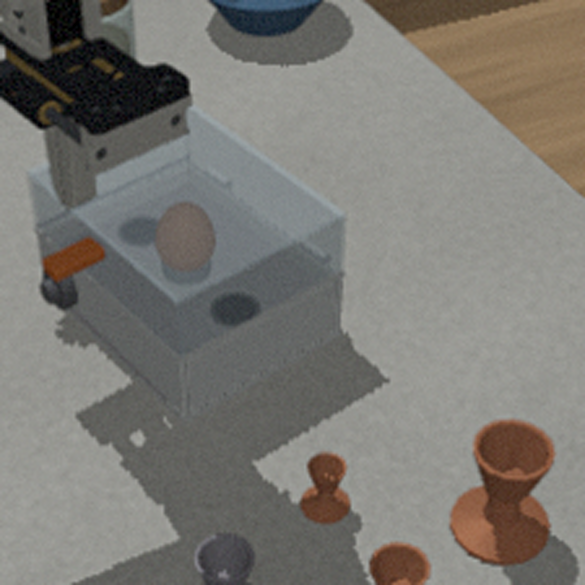

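Run:
```python
from h import *
a=save("scene","scene3",(330,100,150,130),4.5); w=save("wrist","w3"); b=robot.get_image("side")
t=robot.current_tcp_pos(); print(t,robot.current_gripper_width(),robot.current_t())
print((proj(a,t)-[330,100])*4.5,(proj(b,t)-[235,60])*2.6,proj(w,t))
for d in (a,b): print([x for x in blobs(d["img"],(2,110,60),(16,255,255)) if x[0][4]<300])
```

```text
[492.73277909  17.51207009 119.7112992 ] 0.004208767074111742 5.8667
[181.63400513 214.93586109] [ 79.33431683 237.76688111] [324.09465435 236.76094408]
[([359, 144, 15, 11, 108], [365.5, 149.3])]
[([493, 35, 33, 29, 141], [508.8, 48.7]), ([548, 68, 49, 38, 245], [570.4, 87.2]), ([543, 78, 21, 13, 49], [552.9, 82.8]), ([578, 102, 19, 12, 49], [586.7, 107.1]), ([606, 106, 18, 12, 37], [614.8, 111.6]), ([604, 114, 22, 13, 52], [614.7, 120.2]), ([629, 130, 11, 13, 33], [633.5, 135.5]), ([251, 152, 24, 16, 223], [262.6, 159.3])]
```

View pics/scene3.png

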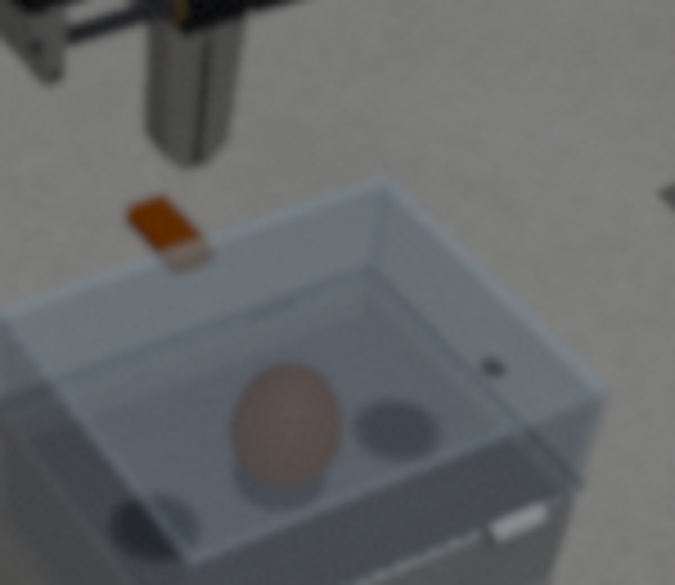

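View pics/w3.png

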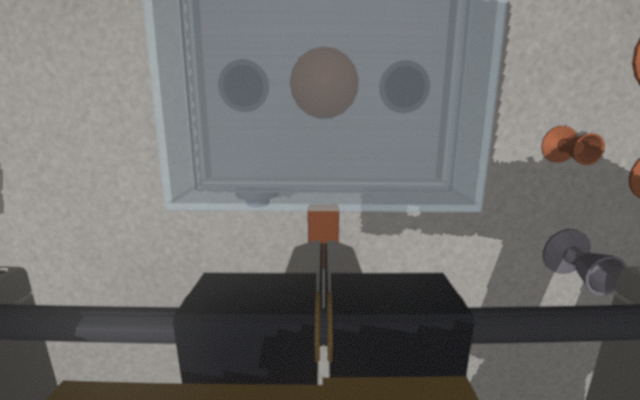

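Run:
```python
from h import *
a,b=robot.get_image("scene"),robot.get_image("side")
print(tri(a,(190/4.5+330,167/4.5+100),b,(75/2.6+235,207/2.6+60)),robot.current_tcp_pos(),robot.current_eef_rot())
```

```text
(array([492.96349538,  19.34446412, 145.09184221]), np.float64(0.4338592315735686)) [492.93314879  17.50815944 119.88272136] [-3.14126106e+00  7.42905381e-04  2.19930253e-01]
```

Run:
```python
from h import *
b=robot.get_image("side"); print(proj(b,[247.497,491.172,186.453]))
im=cv2.imread("pics/side0.png")[0:60,20:140]; cv2.imwrite("pics/side0c.png",cv2.resize(im,None,fx=6,fy=6,interpolation=cv2.INTER_CUBIC))
y=np.array([-np.sin(2.6748),np.cos(2.6748),0]) 
for s in (46,64,-46,-64):
  for dz in (0,20): print(s,dz,(proj(b,np.array([247.497,491.172,186.453+dz])+s*y)-[20,0])*6)
```

```text
[87.89035301 42.82487304]
46 0 [361.99204035 316.3979937 ]
46 20 [345.04554981 266.99475816]
64 0 [343.55538846 340.68385171]
64 20 [326.16858185 290.93498722]
-46 0 [450.29716296 201.01406607]
-46 20 [435.37701018 153.37436809]
-64 0 [466.49059955 180.02059078]
-64 20 [451.92719314 132.72335265]
```

View pics/side0c.png

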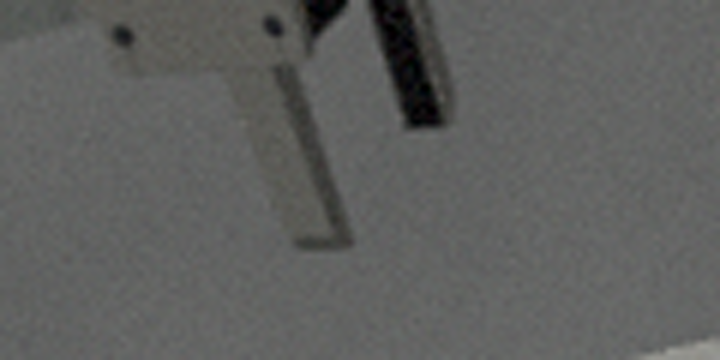

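Run:
```python
from h import *
p=lidpt(-270,0,0)
robot.move_linear([*p[:2],110],speed=150)
robot.move_linear([*p[:2],30],speed=120)
r=robot.move_linear([*p[:2],-30],speed=30,f_stop=4)
print(r,robot.current_tcp_pos(),robot.current_contact_force().round(1))
b=save("side","side4",(170,60,225,225),2.6); t=robot.current_tcp_pos(); print((proj(b,t)-[170,60])*2.6,(proj(b,t+[0,0,25])-[170,60])*2.6)
robot.move_linear([*p[:2],60],speed=150); print(robot.current_t())
```

```text
False [390.51295399  -5.58303822 -29.88749154] [ 0.7  0.1 -0.5]
[150.22641519 452.59453191] [145.11492641 429.56596576]
10.6417
```

View pics/side4.png

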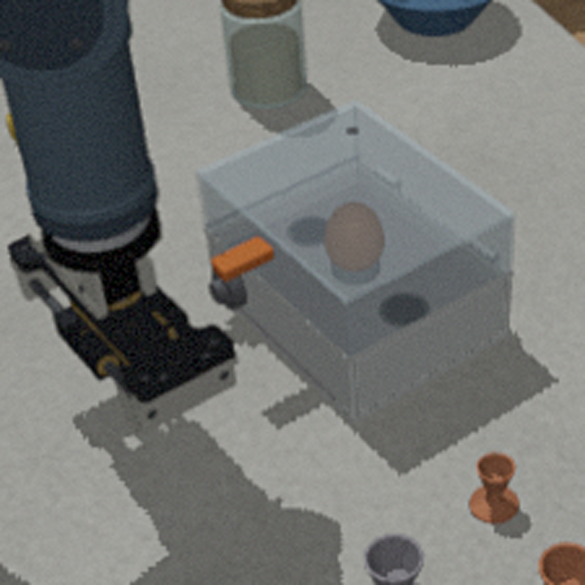

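Run:
```python
from h import *
p=lidpt(-270,0,0)
robot.move_linear([*p[:2],-25],speed=150)
r=robot.move_linear([*p[:2],-50],speed=20,f_stop=4)
print(r,robot.current_tcp_pos(),robot.current_contact_force().round(1),robot.current_t())
save("side","side5",(170,60,225,225),2.6);
```

```text
True [390.7738429   -5.64468835 -31.94625373] [-1.3 -0.7  7. ] 11.9417
```

View pics/side5.png

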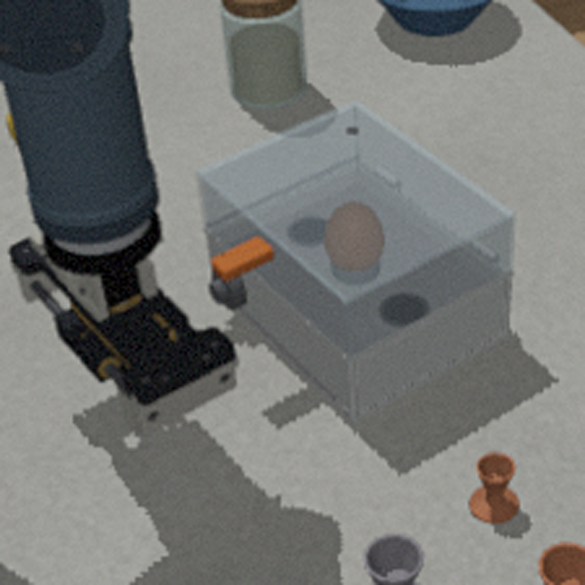

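Touching the table shows the real fingertips about 31 mm behind the reported TCP, which agrees with the pictures (the tip triangulates well above its projected spot). I'll add that offset to the commands and retry.

```bash
cat >> h.py <<'E'
GP=np.array([0,0,19+30.5])   # command TCP = wanted grasp point - GP
E
python3 - <<'E'
from h import *
p=lidpt(-270,0,0)
robot.move_linear([*p[:2],100],speed=250)
robot.move_gripper(1.0)
g=lidpt(-177,45,0)-GP
robot.move_linear([g[0],g[1],110],speed=150)
print(robot.move_linear(g,DOWN,speed=100,f_stop=8),robot.current_tcp_pos())
robot.move_gripper(0.0)
print(robot.current_gripper_width()*93,robot.current_contact_force().round(2),robot.current_t())
E
```

```text
False [481.33375648  14.5930148   55.8745724 ]
19.401049556567617 [-0.97  2.35  0.63] 16.7417
```

Run:
```python
from h import *
for th in np.arange(0.12,1.63,0.15):
    robot.move_linear(lidpt(-177,45,th)-GP,speed=110); f=robot.current_contact_force(); print(round(th,2),f.round(1),round(robot.current_gripper_width()*93,1))
    if np.linalg.norm(f)>25 or robot.current_gripper_width()*93<15: print("STOP");break
save("side","side6",(200,0,260,230),2.6); print(robot.current_t())
```

```text
0.12 [ 1.   3.9 -1.7] 19.8
0.27 [ 0.8  4.  -1.2] 19.7
0.42 [ 0.1  4.6 -1.2] 19.9
0.57 [-0.4  3.8 -1.5] 20.0
0.72 [-0.3  3.  -2.2] 19.7
0.87 [ 1.   2.1 -2.5] 19.4
1.02 [ 1.2  1.6 -3.9] 19.6
1.17 [ 1.2 -1.  -2.9] 19.9
1.32 [ 1.3 -3.2 -1.9] 19.5
1.47 [ 1.4 -3.8 -1.2] 19.9
1.62 [ 1.5 -5.4  2. ] 19.6
21.1417
```

View pics/side6.png

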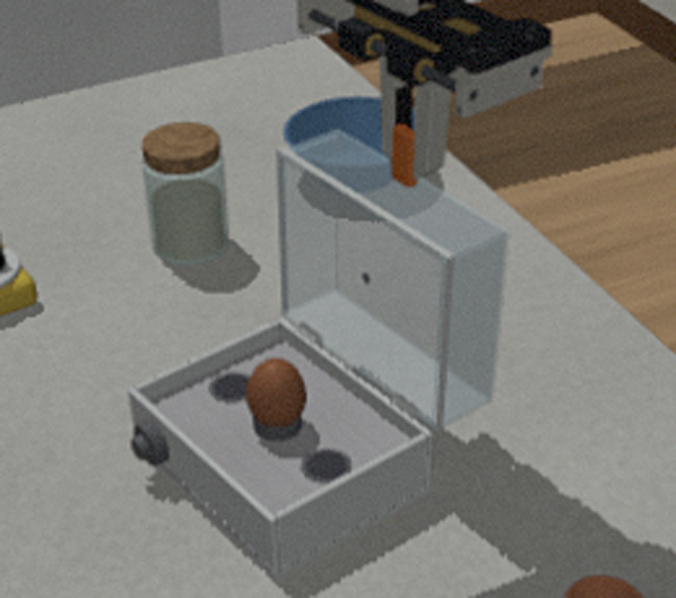

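Run:
```python
from h import *
robot.move_gripper(0.6)
t=robot.current_tcp_pos(); robot.move_linear(t+[0,0,70],speed=200)
p=C-40*U; robot.move_linear([*p[:2],t[2]+70],speed=250)
a=save("scene","scene7",(200,80,270,230),2.6); b=save("side","side7",(200,0,260,230),2.6); w=save("wrist","w7"); print(robot.current_t())
for d in (a,b,w): print(blobs(d["img"],(2,110,40),(16,255,255),60))
```

```text
23.3833
[([0, 83, 39, 108, 1828], [12.7, 120.1]), ([554, 157, 39, 29, 726], [572.8, 170.8]), ([382, 182, 23, 26, 462], [393.3, 194.5]), ([461, 196, 24, 20, 220], [472.4, 205.5]), ([209, 228, 60, 85, 2286], [239.6, 274.9]), ([270, 228, 17, 24, 294], [277.5, 240.4]), ([48, 341, 207, 59, 7733], [168.1, 378.5]), ([529, 363, 106, 37, 1055], [585.2, 387.3])]
[([331, 0, 309, 149, 4057], [500.4, 56.4]), ([368, 50, 16, 24, 229], [375.5, 61.0]), ([295, 138, 22, 26, 445], [305.6, 150.9]), ([473, 219, 167, 171, 13746], [565.9, 300.3]), ([409, 222, 39, 55, 1515], [429.0, 250.3]), ([351, 235, 18, 26, 348], [359.8, 248.1]), ([372, 269, 29, 41, 863], [386.8, 289.8])]
[([0, 0, 20, 44, 392], [7.5, 16.6]), ([603, 0, 37, 59, 1578], [625.1, 28.9]), ([537, 86, 93, 52, 3755], [582.2, 112.1]), ([306, 128, 29, 29, 483], [319.4, 142.2]), ([476, 161, 35, 27, 666], [492.4, 174.3]), ([540, 177, 58, 41, 1494], [567.4, 197.4])]
```

View pics/scene7.png

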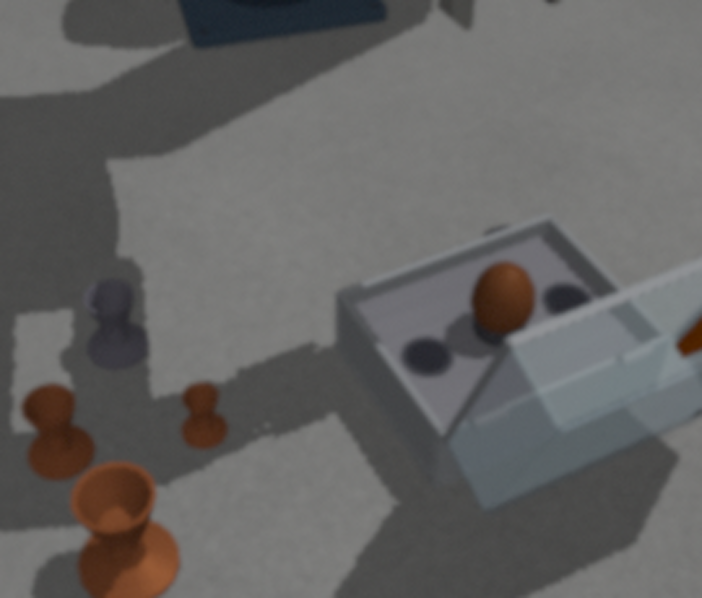

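View pics/side7.png

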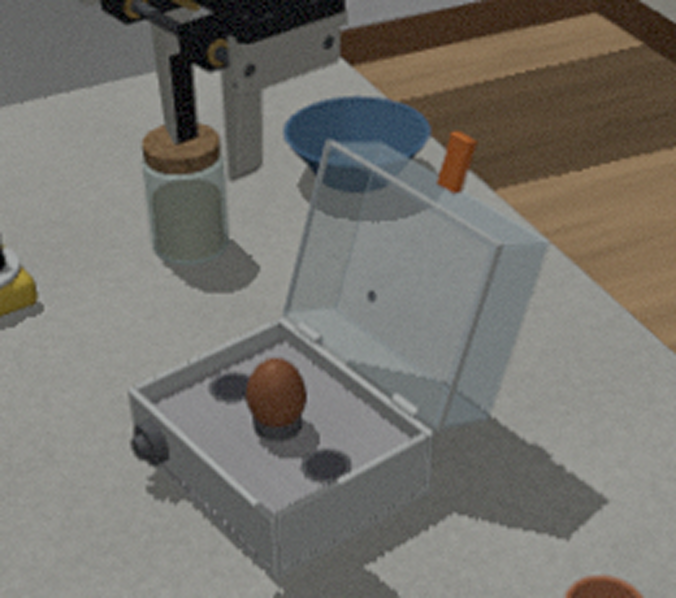

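View pics/w7.png

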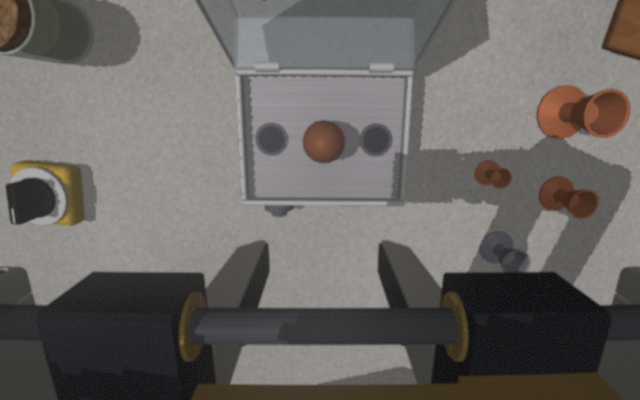

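Run:
```python
from h import *
a,b,w=[robot.get_image(n) for n in("scene","side","wrist")]
s=(503.5/2.6+200,297.5/2.6+80); d=(276.5/2.6+200,393/2.6); k=(323.5,141.5)
for nm,(p,q,r,t) in {"sd":(a,s,b,d),"sw":(a,s,w,k),"dw":(b,d,w,k)}.items(): print("egg",nm,tri(p,q,r,t))
cs=[(50/2.6+200,276/2.6+130),(400/2.6+235,489/2.6+90),(583,205)]
print("rim",tri(a,cs[0],b,cs[1]),tri(a,cs[0],w,cs[2]),tri(b,cs[1],w,cs[2]),plane(w,cs[2],55))
```

```text
egg sd (array([580.03938581,  35.7106009 ,  75.45548701]), np.float64(0.16512211604390029))
egg sw (array([580.4025219 ,  36.57600944,  75.15413184]), np.float64(1.954881494547897))
egg dw (array([580.7505978 ,  37.41823483,  74.05242397]), np.float64(0.12339045004705902))
rim (array([ 576.64877259, -285.66668759,   52.90250572]), np.float64(0.15960449231318388)) (array([ 575.4317757 , -286.0553159 ,   51.87920248]), np.float64(0.7306771916310093)) (array([ 575.87653659, -285.64204591,   53.21484341]), np.float64(1.2081430365770602)) [ 575.51573014 -283.85214249   55.        ]
```

Run:
```python
from h import *
E=np.array([580.5,36.6,72])
robot.move_gripper(1.0)
robot.move_linear([E[0],E[1],100],DOWN,speed=300)
print(robot.move_linear(E-GP,speed=80,f_stop=6),robot.current_tcp_pos())
robot.move_gripper(0.0)
print(robot.current_gripper_width()*93,robot.current_contact_force().round(2))
robot.move_linear(E-GP+[0,0,100],speed=120)
print(robot.current_gripper_width()*93,robot.current_contact_force().round(2))
robot.move_linear(np.array([576,-285.7,160])-GP,speed=250)
a=save("scene","scene8",(180,130,170,180),3.3); b=save("side","side8",(300,120,200,200),3); print(robot.current_t(),robot.current_tcp_pos(),robot.current_gripper_width()*93)
```

```text
False [581.02186994  36.52482866  23.05293399]
44.64365405482567 [0.01 0.75 0.2 ]
44.6997046022849 [ 1.07  0.22 -1.06]
29.4667 [ 576.27411387 -284.21192363  110.70503458] 45.10021973364223
```

View pics/scene8.png

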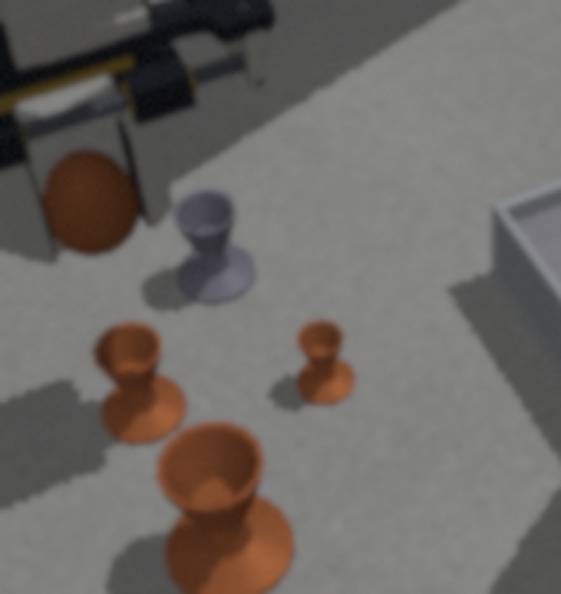

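View pics/side8.png

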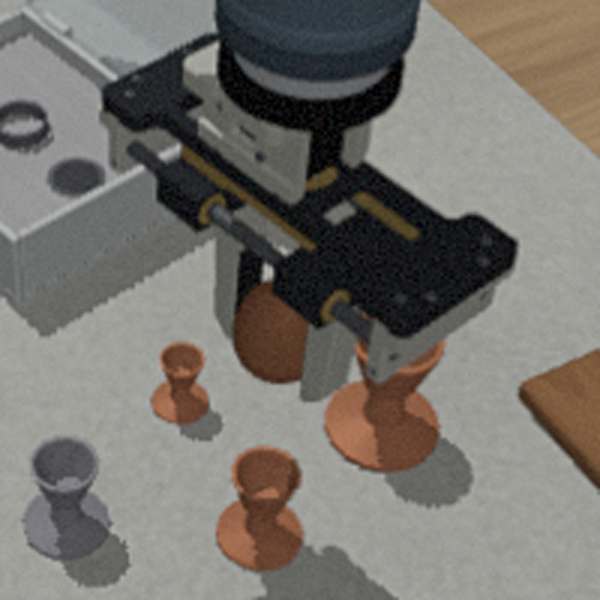

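Run:
```python
from h import *
a,b=robot.get_image("scene"),robot.get_image("side")
s=(91/3.3+180,202/3.3+130)
for z in (159,165): print(plane(a,s,z))
t=robot.current_tcp_pos()
M=lambda d,X:proj(d,X)
print("side pred centre crop",(proj(b,[t[0],t[1],164])-[300,120])*3, "pred width px", [ (proj(b,np.array([t[0],t[1],160])+k*np.array([.9,-.436,0])*23)-[300,120])*3 for k in(-1,1)])
print("rim",tri(a,(128/3.3+180,349/3.3+130),b,(267/3+300,474/3+120)))
```

```text
[ 570.92954198 -285.46939612  159.        ]
[ 577.29881218 -284.844478    165.        ]
side pred centre crop [281.38834364 329.55219512] pred width px [array([232.32986632, 335.79500766]), array([329.05768143, 334.69272301])]
rim (array([ 576.46502307, -286.26595855,   53.9412672 ]), np.float64(0.10857133666272016))
```

Run:
```python
from h import *
T=np.array([576.2,-286.9,0])
robot.move_linear(T+[0,0,92]-GP,speed=100)
print(robot.current_tcp_pos(),robot.current_contact_force().round(2))
r=robot.move_linear(T+[0,0,69.5]-GP,speed=25,f_stop=3)
print(r,robot.current_tcp_pos()+GP,robot.current_contact_force().round(2),robot.current_t())
a=save("scene","scene9",(180,150,120,120),4.5); b=save("side","side9",(330,200,130,130),4.5)
```

```text
[ 576.64297943 -287.20062548   43.02621348] [-0.66 -0.13 -0.17]
True [ 575.98778001 -286.43298616   72.14019822] [-0.37  1.37  2.93] 31.1333
```

View pics/scene9.png

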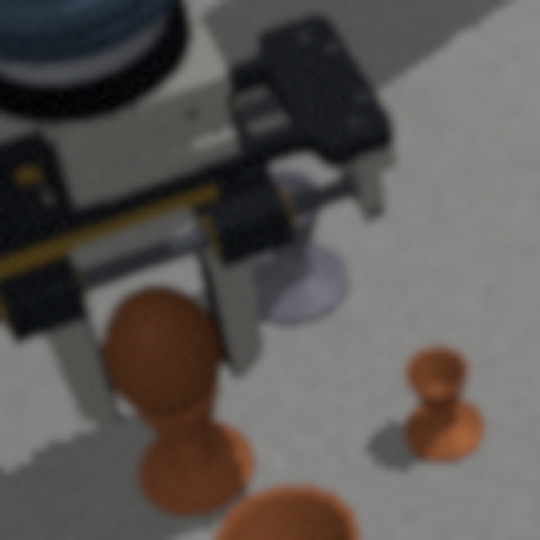

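View pics/side9.png

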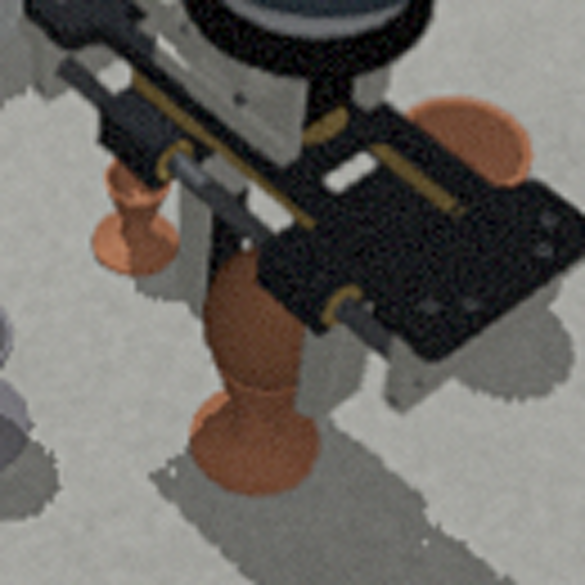

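Contact came at the expected seated height (72 mm), and both views show the egg upright in the cup. I'll release it and retreat straight up.

Run:
```python
from h import *
robot.move_gripper(0.75)
t=robot.current_tcp_pos()
robot.move_linear(t+[0,0,25],speed=50)
robot.move_linear(t+[0,0,130],speed=150)
robot.move_linear([420,-60,t[2]+150],speed=250)
a=save("scene","scene10"); b=save("side","side10"); print(robot.current_t(),robot.current_contact_force().round(2))
```

```text
34.7167 [ 0.25 -1.1  -0.75]
```

View pics/scene10.png

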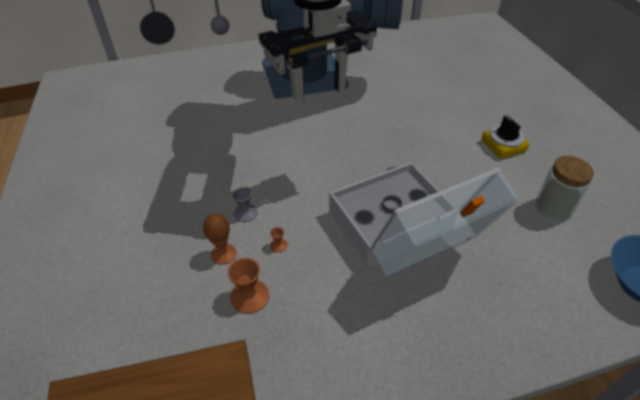

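View pics/side10.png

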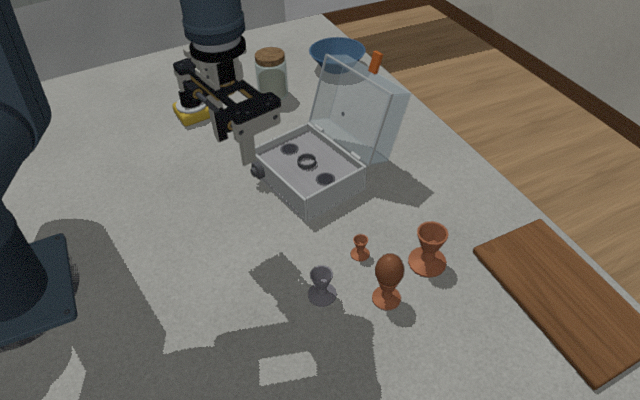

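The egg sits upright in the middle copper cup (scene (217,235), side (389,275)). The lid is open and the other cups haven't moved.

Run:
```python
from h import *
robot.sleep(0.5); save("side","side11",(340,220,100,100),5)
robot.hand_in()
```

```text
the job is handed in; nothing more can be done
```

View pics/side11.png

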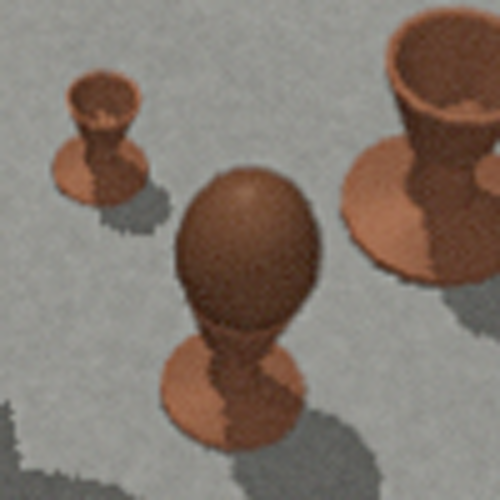

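The job is done and handed in at about 35 s. I opened the lid by its orange tab, and it rests open by itself. I then lowered the brown egg, still gripped, into the middle-sized copper cup and let go. It made contact at 72 mm, the expected seated height, with about 3 N.

- **Last pictures:** the egg stands upright, pointed end up. The copper cup is upright, the steel cup looks where it was, and the gripper is clear of everything.
- **What disagreed:** the real fingertips are about 31 mm short of the reported TCP. My first pinch closed above the tab on nothing. I found the offset by a light touch on the table (about 7 N) and corrected for it, and everything after that went as planned.

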